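Seat the temperature probe in the heater's well

TASK

Take the temperature probe, the tool with the straight round handle and the thick stem, out of the tool rack and put it into the one wide well of the dry-block heater. Lower it in by hand rather than dropping it, until its collar lies flush on the metal block, then let go so that it stands there upright; leave the other two tools in the rack as they are.

Things in the scene. Friction and masses are not known exactly. Their poses are not given: they have to be found in the camera images.
- probe_mid (a point): temperature probe, 131 mm long, standing upright in a hole of the grey rack (top 70 mm high). Black round handle 26 mm wide, 70 long; under it a steel collar 50 wide, 6 thick; steel stem 14 wide, 55 long. Point: mid-handle on its axis, 41 mm above the collar's underside, 35 below the top. z: up the handle; y at the start: along the row of rack holes, 80 mm apart; x: across it, free for fingers
- well_mouth (a point): centre of the mouth of the wide well: a round hole 28 mm wide, 62 deep, with 3 mm chamfer, the only hole in its aluminium block, 70 mm square, top 82 mm above the table, in the fixed white heater. The two blocks beside it, 73 mm apart and equally high, have only 10 mm holes. z: up out of the well; y: along the row of blocks; x: away from the control panel
- stirrer_mid (a point): another tool in the rack, to be left there: thin 8 mm stem, same collar, a thin neck and a black ball 34 mm wide on top, reaching 105 mm above its tip. The point is on its axis, 83 mm above its tip
- scraper_mid (a point): another tool in the rack, to be left there: thin 8 mm stem, same collar, a flat black paddle handle 7 x 34 mm, reaching 105 mm above its tip. The point is on its axis, 83 mm above its tip
Mind the look-alikes: they are no part of the job. What is shaped like the part that bears probe_mid but orange or red is not meant.

How it is judged:
By the outcome, as a careful person would: the job done as asked, in the order asked, and still so for the second after the job is handed in, with the robot touching nothing.
It also fails if it takes over 45 s, if anything falls off the work surface, if the arm or the gripper's body presses on something with over 40 N, if the wrist force passes 120 N, or if a joint passes its speed limit or range.

ROBOT

A 6-joint arm with a two-finger parallel gripper is mounted at the origin on the work surface. World frame = base frame: x ahead of the robot, y to its left, z up, the work surface at z = 0. Lengths are in m, angles in rad, forces in N, time in s.
With the tool pointing down it reaches from about 0.275 to 0.825 m from the base axis. Payload 4.9 kg.
Tool frame: the origin (TCP) lies at the centre of the arm's flange, where the gripper is bolted on; the fingertips stand 173 mm ahead of it and the grasp point (between the pads) lies 155 mm ahead of it (arm.grip_point_offset is the distance from the TCP to the grasp point, in m); z points along the fingers, y is the direction in which the jaws open and shut (so a half turn about z gives the same grasp; the last joint's range is limited). The gripper opens to 85 mm and grips with 20 to 120 N. Pads are 22 mm wide; open, the fingers measure 114 mm over their backs; the gripper's body (76 mm by 85 mm) begins 54 mm behind the grasp point. The pads swing forward as they close: fully open they stand 13 mm farther back than shut.
Start: joints at [-1.28, 0.326, -0.193, 1.052, 0, 1.437], TCP at [0.227, -0.501, 0.405] pointing down, gripper open.
Joint ranges: [-2.65, 2.65], [-0.97, 1.79], [-1.3, 1.35], [-1.93, 2.1], [-1.47, 1.37], [-3.14, 3.14]. Speed limits (rad/s): [2.57, 2.57, 3.14, 3.14, 3.14, 3.14].

INTERFACE

Orientations are given as a 3x3 rotation matrix whose columns are the frame's x, y, z axes.
In Python, from cell import arm gives the robot as it stands. The module is installed in compiled form; this text tells all that it offers.
- The arm moves only by the shell command python3 -m inch 'ROWS' [OPENING] [FORCE]. ROWS is JSON, a list of rows, each a list of 6 numbers: the shift along the world's x, y, z in mm, then the turn, a rotation vector about the world's x, y, z in rad. A call has exactly 5 rows; each row is the pose to reach, as a shift and turn from the pose measured when the call began; what a row does not reach only later rows make up. A row lasts 1/8 s, in which the tool goes at most 62.5 mm and 10.7 degrees, less where a joint would pass 70% of its speed; a pose out of reach is approached as far as the arm can. A call with a gripper value outside its range is refused whole. OPENING is the finger opening in mm, from 0 to 85.4, set as the call begins (- or left out, the last holds). The fingers move at their own pace and stop on an object; FORCE is the grip in N (left out, the last holds). Time passes only in rows, so rows that repeat a pose let the fingers close, or fill a call up. It gives the time, the measured TCP pose, the force and the opening at its end, in the units of the state.
- arm.get_obs(): the state, without advancing time (a new reading comes with each control period).
- arm.camera(name): name is "scene" or "top" or "wrist"; returns a dict with "color" (400x640x3 uint8, blue, green, red), "mtx" (3x3 intrinsics, pixels), "origin" and "orientation" of the camera in the world. Camera axes: x right, y down, z forward; pixel columns grow to the right and rows downward; lengths in m; the calibration is good to about 2 mm. A picture is of the moment at which its call begins. There is no depth.
- arm.close_job(): hands the job in, once; it reports no verdict.
Trained networks look in a picture, given as the dict that the camera call returned (one of the last four; its "shot" number tells which), for a name from the list of things; names that differ only in an ending like _2 or _b are one class to them, and where a whole thing is asked for, a point or a joint stands for the part that bears it (a point fixed in the world has none). Each returns a list of dicts, best first, with "score" (0 to 1); they miss things now and then, are a little off and sometimes report something else, mostly with a low value. They report only what shows in the picture. A call takes as long as a camera call. They do not tell look-alikes from the thing itself.
- arm.boxes_of(picture, target): "location" ([x, y, z] in m, in world coordinates, good to about 4 mm: the middle of the surface that is visible of it).
- arm.tip_of(picture, target): "location" ([x, y, z] in m, in world coordinates, good to about 4 mm: a listed point, or the origin of a listed thing).
The state is a dict: "time_s": time; "joint_pos": joint angles; "joint_velocities": joint speeds; "tau": joint torques, N m; "eef_pos": TCP position; "tool_rot": TCP orientation; "wrist_force": force on the tool from outside, world axes, zero at the start; "torque": the same for the moment, N m; "grip_width": opening from 0.0 (shut) to 1.0 (fully open).
Only numpy, scipy, OpenCV 4.12 (cv2) and the standard library are available. Lean on these libraries where they do the work, as an engineer would, in place of code of your own. Each camera call takes 0.05 s, during which the arm holds its last target.

## Working session

There is one attempt and no reset: what is moved stays moved. The work goes in short steps, Python scripts to look and compute and a shell command to move; the robot and the scene stay as the last step left them, time stands still between calls to the robot, and variables do not carry over. Pictures are saved under pics/ and viewed, and the job is handed in when it is done.

```bash
mkdir -p pics; cat > h.py <<'E'
from cell import arm
import cv2, numpy as np
np.set_printoptions(precision=4,suppress=True)
def proj(p,P):
    c=np.array(P["orientation"]).T@(np.array(P)-np.array(P)) if 0 else np.array(P["orientation"]).T@(np.array(p)-np.array(P["origin"]))
    u=np.array(P["mtx"])@c; return u[:2]/u[2]
def ray(u,P,z):
    d=np.array(P["orientation"])@np.linalg.inv(P["mtx"])@np.array([u[0],u[1],1.]); o=np.array(P["origin"])
    return o+d*(z-o[2])/d[2]
E
python3 - <<'E'
from h import *
o=arm.get_obs(); print(o["time_s"],o["eef_pos"],o["tool_rot"],o["wrist_force"],o["grip_width"])
for n in ["scene","top"]:
    P=arm.camera(n); cv2.imwrite(f"pics/{n}0.png",P["color"]); print(n,P["origin"])
    for t in ["probe_mid","well_mouth","stirrer_mid","scraper_mid"]:
        for d in arm.tip_of(P,t)[:4]: print(t,round(d["score"],2),np.array(d["location"]),proj(d["location"],P))
E
```

```text
0.0 [ 0.2266 -0.5008  0.4039] [[ 0.9111  0.4121 -0.0005]
 [ 0.4121 -0.9111  0.0016]
 [ 0.0002 -0.0017 -1.    ]] [-0.4621 -0.4064 -0.9674] 0.9985939693382381
scene [0.8267 0.3415 0.7244]
probe_mid 0.96 [ 0.4672 -0.1184  0.0976] [318.8768 132.458 ]
probe_mid 0.89 [ 0.7205 -0.1718  0.0939] [211.6368 173.2785]
probe_mid 0.79 [ 0.5989 -0.1569  0.107 ] [261.7052 146.7517]
probe_mid 0.69 [ 0.47   -0.2     0.0933] [297.1952 114.6283]
well_mouth 0.93 [0.5524 0.2397 0.0822] [402.0046 271.6558]
stirrer_mid 0.73 [ 0.5871 -0.0762  0.0997] [287.32   168.7961]
scraper_mid 0.73 [ 0.6113 -0.2351  0.0974] [239.3267 131.8705]
top [0.4396 0.022  0.9867]
probe_mid 0.83 [ 0.444  -0.0352  0.0971] [342.9915 276.4977]
probe_mid 0.69 [ 0.7172 -0.1702  0.0943] [408.345  139.2752]
probe_mid 0.69 [ 0.4688 -0.2007  0.0989] [429.3594 263.437 ]
probe_mid 0.66 [ 0.595  -0.153   0.1104] [403.4021 197.4539]
well_mouth 0.9 [0.5555 0.2381 0.0818] [204.165  219.3459]
stirrer_mid 0.95 [ 0.586  -0.0755  0.0989] [362.8686 202.9549]
scraper_mid 0.93 [ 0.614  -0.2364  0.0971] [444.0162 189.2002]
```

View pics/scene0.png

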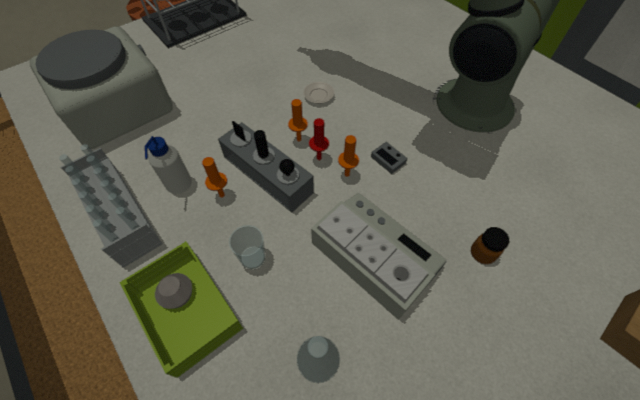

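View pics/top0.png

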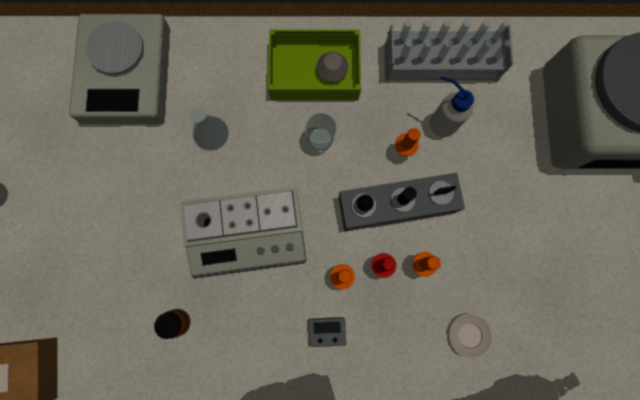

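```bash
python3 - <<'E'
import cv2
a=cv2.imread("pics/scene0.png")[95:215,180:380]; b=cv2.imread("pics/top0.png")[140:260,310:510]
cv2.imwrite("pics/crop0.png",cv2.resize(cv2.hconcat([a,b]),None,fx=2,fy=2,interpolation=2))
E
```

```text
(no output)
```

View pics/crop0.png

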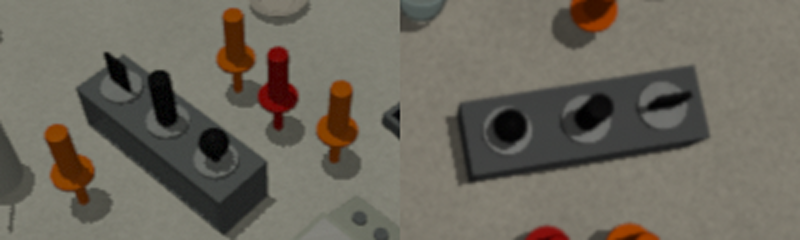

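Candidates for the probe in the scene picture are the orange look-alikes at (211,173), (297,115) and (349,150), the red one at (319,132), and the black tool at (262,147). The rack neighbours are the ball stirrer at (287,169) and the paddle scraper at (239,132). I choose the black round handle in the middle of the rack. The crop confirms it: a straight cylinder between the ball and the paddle. The well with the single wide hole is at (402,272).

Target: probe at about (0.597, -0.155), jaws across the row (tool y at +9.6°, a turn of +75°).

```bash
python3 -m inch '[[37,35,0,0,0,0.13],[74,69,0,0,0,0.26],[111,104,0,0,0,0.39],[148,138,0,0,0,0.52],[185,173,0,0,0,0.656]]' 85 40; python3 -m inch '[[37,35,0,0,0,0.13],[74,69,0,0,0,0.26],[111,104,0,0,0,0.39],[148,138,0,0,0,0.52],[185,173,0,0,0,0.656]]'
```

```text
time_s: 1.12
eef_pos: [0.4127, -0.327, 0.4049]
tool_rot: [[0.467, 0.884, 0.0], [0.884, -0.467, -0.0], [-0.0, 0.001, -1.0]]
wrist_force: [0.1, -1.7, -0.0]
grip_width: 0.996
time_s: 1.75
eef_pos: [0.5989, -0.1527, 0.405]
tool_rot: [[-0.174, 0.985, 0.001], [0.985, 0.174, -0.0], [-0.001, 0.001, -1.0]]
wrist_force: [0.0, -0.8, -0.3]
grip_width: 0.997
```

```bash
python3 - <<'E'
from h import *
o=arm.get_obs(); print(o["time_s"],o["eef_pos"],o["tool_rot"])
P=arm.camera("wrist"); cv2.imwrite("pics/w1.png",P["color"]); print(P["origin"],P["orientation"])
for t in ["probe_mid","well_mouth","stirrer_mid","scraper_mid"]:
    for d in arm.tip_of(P,t)[:4]: print(t,round(d["score"],2),np.array(d["location"]),proj(d["location"],P))
print(proj([.597,-.155,.146],P),proj([.597,-.155,.076],P))
E
```

```text
1.75 [ 0.5989 -0.1527  0.405 ] [[-0.1738  0.9848  0.0009]
 [ 0.9848  0.1738 -0.0004]
 [-0.0006  0.0008 -1.    ]]
[ 0.586  -0.0777  0.3739] [[ 0.9847  0.1667  0.0514]
 [ 0.1744 -0.9407 -0.291 ]
 [-0.0002  0.2955 -0.9554]]
probe_mid 0.97 [ 0.4707 -0.2016  0.0946] [161.0948 213.2767]
probe_mid 0.73 [ 0.6001 -0.1582  0.111 ] [318.8748 196.4658]
probe_mid 0.71 [ 0.4671 -0.1215  0.1003] [157.5447 118.9572]
probe_mid 0.7 [ 0.7168 -0.1766  0.0952] [447.39   233.3408]
stirrer_mid 0.79 [ 0.5865 -0.0781  0.0974] [319.633  89.264]
scraper_mid 0.64 [ 0.6108 -0.2403  0.0924] [314.7607 276.7756]
[315.2492 206.3615] [316.0825 180.7661]
```

View pics/w1.png

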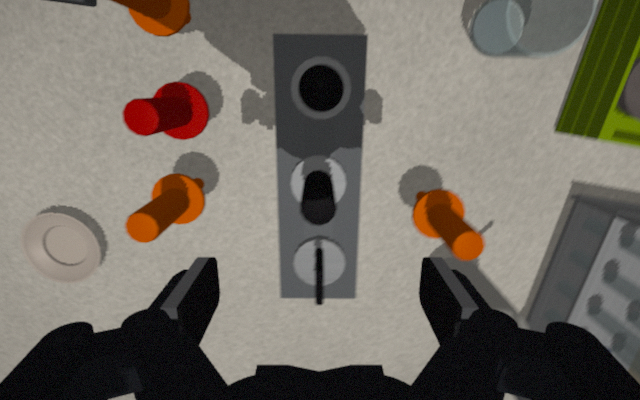

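The wrist view shows the black handle top at (319,210) and its collar at (318,183), between the ball (321,88) and the paddle (319,275). The probe axis comes out at about (0.599, -0.157). Now I descend.

```bash
python3 -m inch '[[0,-4,-30,0,0,0],[0,-4,-65,0,0,0],[0,-4,-100,0,0,0],[0,-4,-125,0,0,0],[0,-4,-136,0,0,0]]'; python3 - <<'E'
from h import *
P=arm.camera("wrist"); cv2.imwrite("pics/w2.png",P["color"])
E
```

```text
time_s: 2.62
eef_pos: [0.5961, -0.159, 0.2672]
tool_rot: [[-0.167, 0.986, -0.003], [0.986, 0.167, 0.001], [0.001, -0.003, -1.0]]
wrist_force: [-0.2, 0.4, 0.6]
grip_width: 0.997
```

View pics/w2.png

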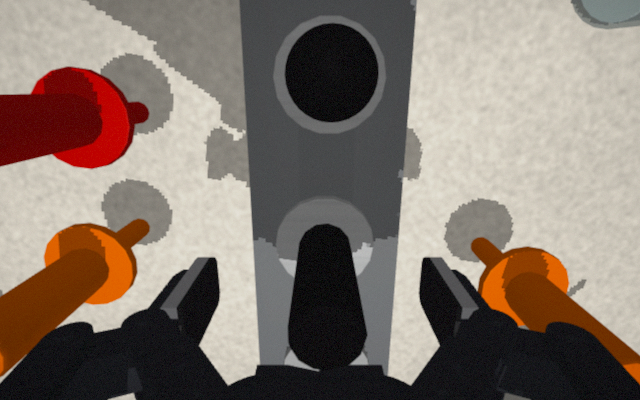

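```bash
python3 - <<'E'
from h import *
o=arm.get_obs(); P=arm.camera("wrist"); e=o["eef_pos"]
print(proj(e+np.array(o["tool_rot"])@[0,0,.155],P))
for x,y in [(.599,-.157),(.599,-.159),(.599,-.155)]:
    for z in (.146,.112,.079): print(x,y,z,proj([x,y,z],P))
E
```

```text
[318.3858 284.9989]
0.599 -0.157 0.146 [329.1578 341.8215]
0.599 -0.157 0.112 [327.1449 283.2811]
0.599 -0.157 0.079 [325.9198 247.6519]
0.599 -0.159 0.146 [328.0286 347.0802]
0.599 -0.159 0.112 [326.2847 287.567 ]
0.599 -0.159 0.079 [325.2212 251.2733]
0.599 -0.155 0.146 [330.2992 336.5058]
0.599 -0.155 0.112 [328.0122 278.9595]
0.599 -0.155 0.079 [326.6231 244.006 ]
```

The handle is about 3 mm off towards +x and 4 mm towards +y. I correct that, then close.

```bash
python3 -m inch '[[3,4,0,0,0,0],[3,4,0,0,0,0],[3,4,0,0,0,0],[3,4,0,0,0,0],[3,4,0,0,0,0]]'; python3 -m inch '[[0,0,0,0,0,0],[0,0,0,0,0,0],[0,0,0,0,0,0],[0,0,0,0,0,0],[0,0,0,0,0,0]]' 10 50;  python3 -m inch '[[0,0,0,0,0,0],[0,0,0,0,0,0],[0,0,0,0,0,0],[0,0,0,0,0,0],[0,0,0,0,0,0]]'
```

```text
time_s: 3.35
eef_pos: [0.5996, -0.1546, 0.2679]
tool_rot: [[-0.168, 0.986, -0.002], [0.986, 0.168, 0.0], [0.001, -0.002, -1.0]]
wrist_force: [-0.3, -0.2, 0.6]
grip_width: 0.999
time_s: 3.98
eef_pos: [0.5996, -0.1547, 0.268]
tool_rot: [[-0.167, 0.986, -0.002], [0.986, 0.167, 0.0], [0.0, -0.002, -1.0]]
wrist_force: [-1.1, -0.8, 1.1]
grip_width: 0.291
time_s: 4.6
eef_pos: [0.5996, -0.1547, 0.268]
tool_rot: [[-0.167, 0.986, -0.002], [0.986, 0.167, 0.0], [0.0, -0.002, -1.0]]
wrist_force: [-1.3, -0.5, 0.1]
grip_width: 0.291
```

Gripped at about 25 mm opening, which matches the 26 mm handle. Now a straight lift of 135 mm.

```bash
python3 -m inch '[[0,0,5,0,0,0],[0,0,15,0,0,0],[0,0,30,0,0,0],[0,0,45,0,0,0],[0,0,60,0,0,0]]'; python3 -m inch '[[0,0,20,0,0,0],[0,0,40,0,0,0],[0,0,60,0,0,0],[0,0,75,0,0,0],[0,0,75,0,0,0]]'; python3 - <<'E'
from h import *
P=arm.camera("wrist"); Q=arm.camera("scene"); print(arm.get_obs()["eef_pos"])
cv2.imwrite("pics/w3.png",P["color"]);cv2.imwrite("pics/s3.png",cv2.resize(Q["color"][80:240,150:400],None,fx=3,fy=3,interpolation=2))
for C in (P,Q):
  for t in ["probe_mid","well_mouth","stirrer_mid","scraper_mid"]:
    for d in arm.tip_of(C,t)[:4]: print(t,round(d["score"],2),np.array(d["location"]),proj(d["location"],C))
E
```

```text
time_s: 5.22
eef_pos: [0.5997, -0.1547, 0.3296]
tool_rot: [[-0.167, 0.986, -0.001], [0.986, 0.167, -0.0], [-0.0, -0.001, -1.0]]
wrist_force: [0.5, -0.5, -1.6]
grip_width: 0.294
time_s: 5.85
eef_pos: [0.6001, -0.1548, 0.4063]
tool_rot: [[-0.167, 0.986, 0.002], [0.986, 0.167, -0.001], [-0.002, 0.001, -1.0]]
wrist_force: [-0.2, 0.2, -2.0]
grip_width: 0.293
[ 0.5996 -0.1547  0.4042]
probe_mid 0.68 [ 0.4679 -0.121   0.098 ] [158.5413 115.7514]
probe_mid 0.6 [ 0.7195 -0.1785  0.0967] [449.3958 232.3115]
probe_mid 0.6 [ 0.4714 -0.2023  0.0977] [159.6923 212.9819]
stirrer_mid 0.59 [ 0.5849 -0.0779  0.0997] [315.6123  85.0152]
probe_mid 0.94 [ 0.7173 -0.1713  0.0961] [212.8034 172.0776]
probe_mid 0.93 [ 0.473  -0.2017  0.0935] [295.7795 114.7247]
probe_mid 0.91 [ 0.4666 -0.1192  0.0923] [318.8735 133.7097]
probe_mid 0.78 [ 0.6005 -0.1565  0.2496] [250.9318  97.6789]
well_mouth 0.65 [0.5509 0.2411 0.0828] [403.1797 271.6242]
stirrer_mid 0.84 [ 0.5853 -0.0796  0.0986] [287.1239 167.7125]
scraper_mid 0.63 [ 0.615  -0.2377  0.0957] [237.5181 132.458 ]
```

View pics/w3.png

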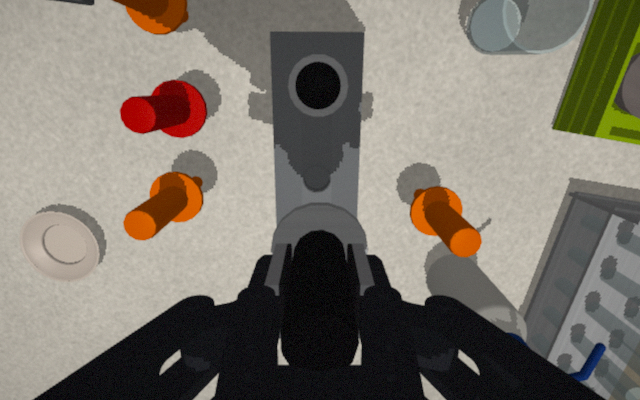

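View pics/s3.png

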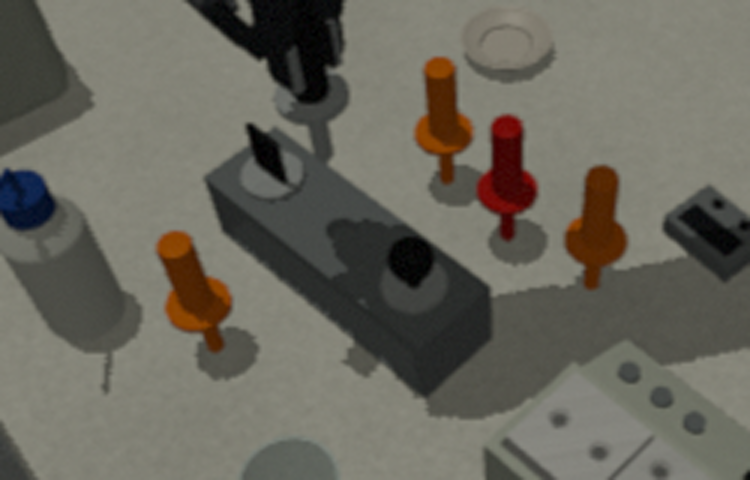

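The probe is held upright with its stem clear of the rack, and the stirrer and scraper still stand in their holes. I carry it toward the well, stopping short so the wrist camera sees the mouth.

```bash
python3 -m inch '[[-4,15,0,0,0,0],[-10,50,0,0,0,0],[-16,90,0,0,0,0],[-22,130,0,0,0,0],[-28,170,0,0,0,0]]'; python3 -m inch '[[-4,40,0,0,0,0],[-10,80,0,0,0,0],[-16,115,0,0,0,0],[-19,135,0,0,0,0],[-19,144,0,0,0,0]]'; python3 -m inch '[[0,0,0,0,0,0],[0,0,0,0,0,0],[0,0,0,0,0,0],[0,0,0,0,0,0],[0,0,0,0,0,0]]';python3 - <<'E'
from h import *
P=arm.camera("wrist"); Q=arm.camera("scene"); T=arm.camera("top");print(arm.get_obs()["eef_pos"])
cv2.imwrite("pics/w4.png",P["color"]);cv2.imwrite("pics/s4.png",cv2.resize(Q["color"][160:330,280:480],None,fx=3,fy=3,interpolation=2))
for C in (P,Q,T):
  for t in ["probe_mid","well_mouth"]:
    for d in arm.tip_of(C,t)[:5]: 
      if t[0]=="w" or d["location"][2]>.13:print(t,round(d["score"],2),np.array(d["location"]),proj(d["location"],C))
print(proj([.553,.2395,.082],P),proj([.553,.2395,.082],Q))
E
```

```text
time_s: 6.98
eef_pos: [0.5708, 0.0174, 0.4043]
tool_rot: [[-0.168, 0.986, -0.002], [0.986, 0.168, 0.0], [0.001, -0.002, -1.0]]
wrist_force: [0.4, 0.1, -2.4]
grip_width: 0.289
time_s: 7.6
eef_pos: [0.5514, 0.1625, 0.4044]
tool_rot: [[-0.169, 0.986, -0.002], [0.986, 0.169, 0.0], [0.0, -0.002, -1.0]]
wrist_force: [-0.4, -0.0, -1.2]
grip_width: 0.288
time_s: 8.22
eef_pos: [0.5515, 0.1621, 0.4044]
tool_rot: [[-0.169, 0.986, -0.002], [0.986, 0.169, 0.0], [0.0, -0.002, -1.0]]
wrist_force: [1.0, -0.2, -2.2]
grip_width: 0.292
[0.5514 0.1624 0.4045]
probe_mid 0.96 [0.5561 0.1617 0.2487] [329.9412 286.913 ]
well_mouth 0.93 [0.5571 0.2412 0.0817] [343.1307  87.9074]
probe_mid 0.81 [0.551  0.1638 0.2431] [387.4913 197.41  ]
well_mouth 0.95 [0.555  0.2393 0.0833] [400.9668 272.1007]
probe_mid 0.5 [0.5505 0.1612 0.2464] [227.668  209.5702]
well_mouth 0.72 [0.554  0.2418 0.0826] [202.171 220.044]
[337.7337  89.187 ] [401.6778 271.8052]
```

View pics/w4.png

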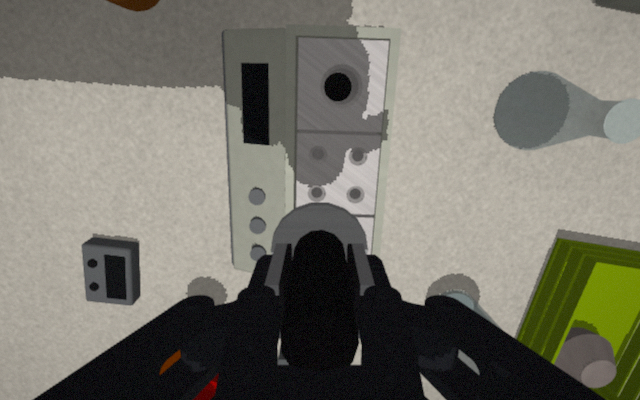

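View pics/s4.png

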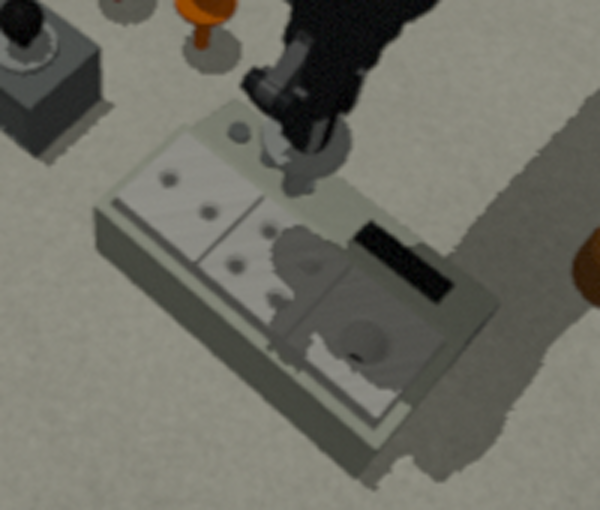

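The wrist view shows the wide well at (338,87), the only hole in its block, which agrees with about (0.554, 0.2405). I move over it and lower until the tip is about 12 mm above the mouth, then check.

```bash
python3 -m inch '[[1,15,0,0,0,0],[1,40,0,0,0,0],[2,65,0,0,0,0],[2,78,0,0,0,0],[2,78,0,0,0,0]]'; python3 -m inch '[[0,0,-15,0,0,0],[0,0,-35,0,0,0],[0,0,-50,0,0,0],[0,0,-57,0,0,0],[0,0,-57,0,0,0]]'; python3 - <<'E'
from h import *
P=arm.camera("wrist"); Q=arm.camera("scene"); T=arm.camera("top");o=arm.get_obs();e=np.array(o["eef_pos"]);print(e)
g=lambda I,y,x,h,w,f:cv2.resize(I["color"][y:y+h,x:x+w],None,fx=f,fy=f,interpolation=2)
cv2.imwrite("pics/w5.png",P["color"]);cv2.imwrite("pics/s5.png",g(Q,180,320,130,160,5));cv2.imwrite("pics/t5.png",g(T,160,160,120,160,5))
for n,C,of in (("s",Q,(320,180)),("t",T,(160,160)),("w",P,(0,0))):
  f=5 if n!="w" else 1
  for t in ["probe_mid","well_mouth"]:
    for d in arm.tip_of(C,t)[:5]:
      if t[0]=="w" or d["location"][2]>.13:print(t,round(d["score"],2),np.array(d["location"]))
  for z in (.082,e[2]-.253,e[2]-.195): print(n,z,(proj([.554,.2405,z],C)-of)*f,(proj([e[0],e[1],z],C)-of)*f)
E
```

```text
time_s: 9.3
eef_pos: [0.5532, 0.2416, 0.4042]
tool_rot: [[-0.171, 0.985, -0.002], [0.985, 0.171, -0.0], [0.0, -0.002, -1.0]]
wrist_force: [-0.5, 0.0, -1.9]
grip_width: 0.291
time_s: 9.93
eef_pos: [0.5531, 0.2413, 0.3467]
tool_rot: [[-0.171, 0.985, -0.003], [0.985, 0.171, -0.0], [0.0, -0.003, -1.0]]
wrist_force: [-0.4, -0.8, -1.7]
grip_width: 0.292
[0.5535 0.2416 0.3479]
probe_mid 0.76 [0.5539 0.2422 0.1902]
well_mouth 0.9 [0.553  0.2392 0.0808]
s 0.082 [408.405  462.6255] [411.5283 464.0931]
s 0.09494385545310224 [415.097  449.5894] [418.2748 451.0749]
s 0.15294385545310224 [447.9949 385.504 ] [451.442  387.0745]
probe_mid 0.69 [0.5519 0.2411 0.1866]
well_mouth 0.77 [0.5548 0.2416 0.0841]
t 0.082 [214.4925 300.4144] [211.608  301.6651]
t 0.09494385545310224 [206.6802 296.2478] [203.7539 297.5159]
t 0.15294385545310224 [168.7661 276.0269] [165.6371 277.3789]
probe_mid 0.7 [0.5575 0.2383 0.1926]
well_mouth 0.58 [0.5557 0.2403 0.0816]
w 0.082 [320.9248 202.6497] [320.5024 201.0502]
w 0.09494385545310224 [320.9526 208.675 ] [320.5078 206.9997]
w 0.15294385545310224 [321.1244 245.9467] [320.5413 243.8226]
```

View pics/s5.png

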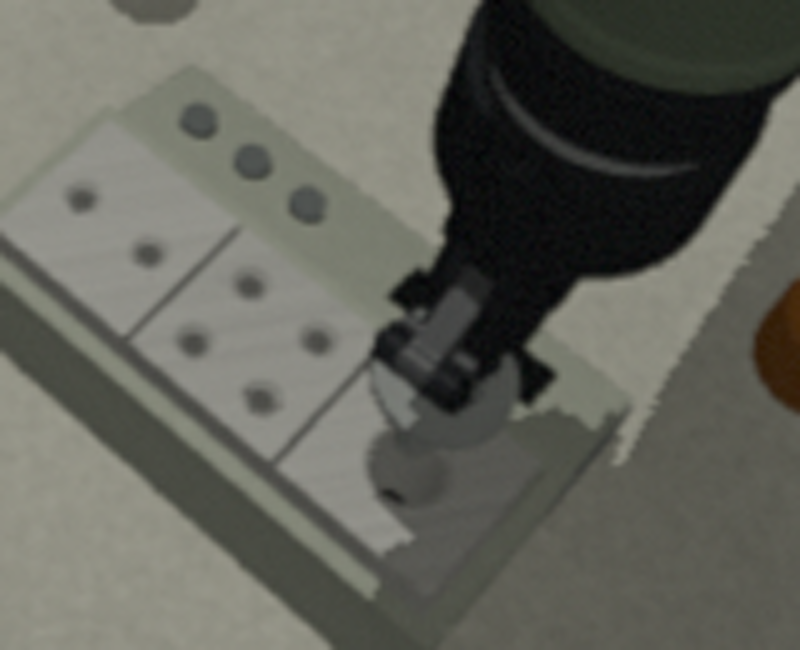

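View pics/w5.png

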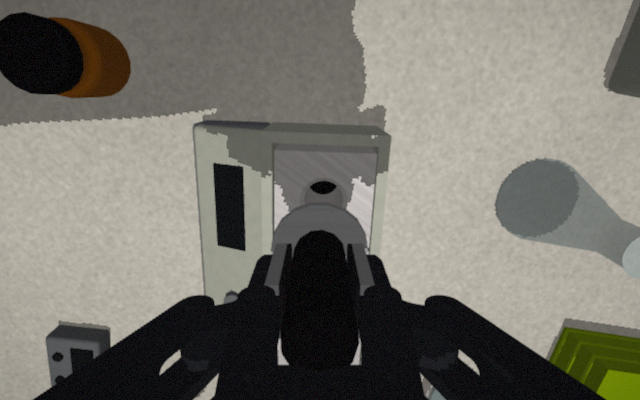

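View pics/t5.png

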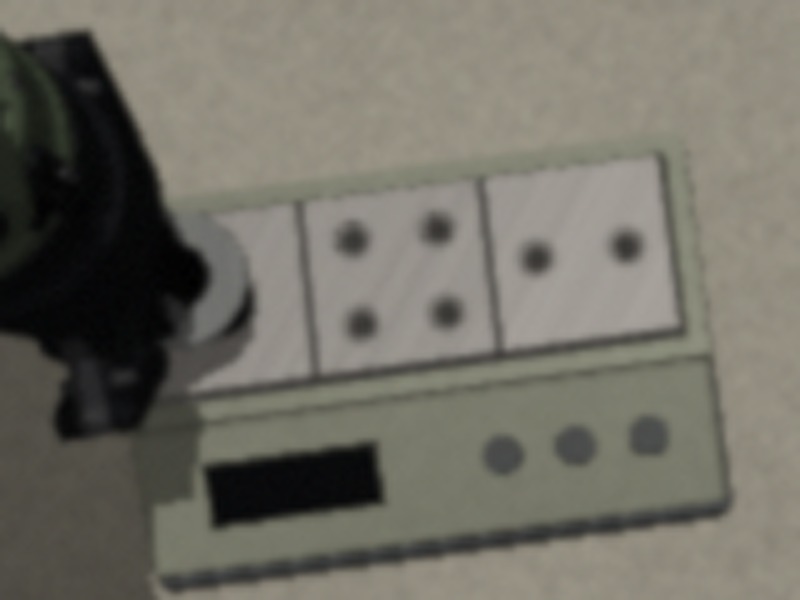

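```bash
python3 - <<'E'
import cv2,numpy as np
s=cv2.imread("pics/s5.png")[360:560,330:530].astype(float); w=cv2.resize(cv2.imread("pics/w5.png")[150:230,280:360],(400,400),interpolation=2).astype(float)
f=lambda i:np.clip((i-i.min())*255/(110),0,255).astype(np.uint8)
cv2.imwrite("pics/c5.png",cv2.hconcat([cv2.resize(f(s),(400,400),interpolation=2),f(w)]))
E
```

```text
(no output)
```

View pics/c5.png

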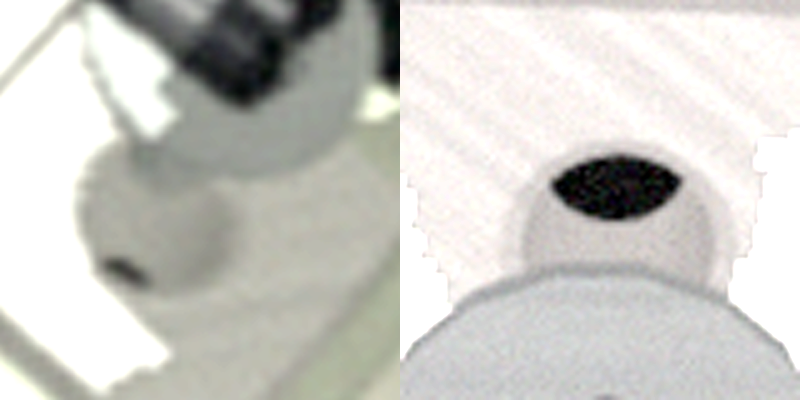

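The stem is over the mouth. In the wrist picture the chamfer centre is at about (324,200) against the predicted stem axis at x = 320.5, so I nudge +1.5 mm in x. That is within the clearance. Now I lower slowly, watching the force.

```bash
python3 -m inch '[[1.5,0,-4,0,0,0],[1.5,0,-10,0,0,0],[1.5,0,-16,0,0,0],[1.5,0,-22,0,0,0],[1.5,0,-25,0,0,0]]'; python3 - <<'E'
from h import *
P=arm.camera("wrist"); Q=arm.camera("scene");print(arm.get_obs()["eef_pos"],arm.get_obs()["wrist_force"])
f=lambda i:np.clip(i.astype(float)*1.7,0,255).astype(np.uint8)
cv2.imwrite("pics/c6.png",cv2.hconcat([f(cv2.resize(Q["color"][230:310,360:440],(400,400),interpolation=2)),f(cv2.resize(P["color"][150:250,270:370],(400,400),interpolation=2))]))
E
```

```text
time_s: 11.0
eef_pos: [0.5545, 0.2416, 0.3218]
tool_rot: [[-0.171, 0.985, -0.002], [0.985, 0.171, -0.0], [0.0, -0.002, -1.0]]
wrist_force: [-0.2, -0.9, -1.7]
grip_width: 0.286
[0.5546 0.2416 0.322 ] [-0.6187 -0.22   -1.8791]
```

View pics/c6.png

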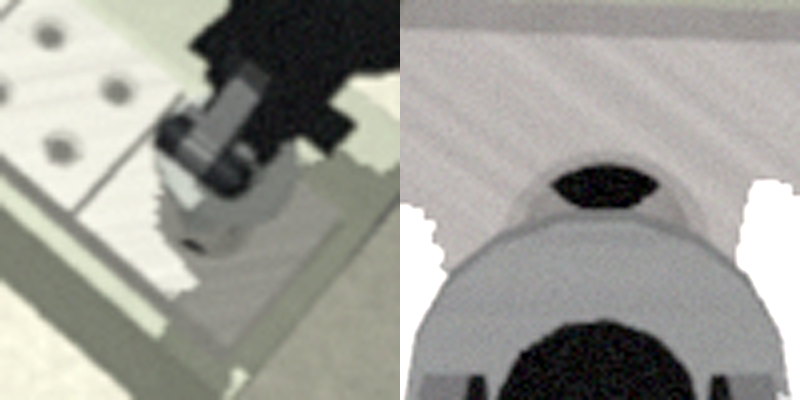

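The tip is now about 13 mm inside with no contact force. The wrist crop shows the collar centred on the hole to within 1–2 mm. I go on down.

```bash
python3 -m inch '[[0,0,-6,0,0,0],[0,0,-14,0,0,0],[0,0,-22,0,0,0],[0,0,-30,0,0,0],[0,0,-35,0,0,0]]'; python3 -m inch '[[0,0,-1,0,0,0],[0,0,-2,0,0,0],[0,0,-3,0,0,0],[0,0,-4,0,0,0],[0,0,-4,0,0,0]]'
```

```text
time_s: 11.72
eef_pos: [0.5544, 0.2416, 0.2862]
tool_rot: [[-0.171, 0.985, -0.003], [0.985, 0.171, -0.0], [0.0, -0.003, -1.0]]
wrist_force: [0.4, -0.2, -1.4]
grip_width: 0.293
time_s: 12.35
eef_pos: [0.5544, 0.2415, 0.2822]
tool_rot: [[-0.171, 0.985, -0.003], [0.985, 0.171, -0.0], [0.0, -0.003, -1.0]]
wrist_force: [1.1, 0.4, -2.0]
grip_width: 0.294
```

```bash
python3 -m inch '[[0,0,-0.5,0,0,0],[0,0,-1,0,0,0],[0,0,-1.5,0,0,0],[0,0,-1.5,0,0,0],[0,0,-1.5,0,0,0]]'; python3 -m inch '[[0,0,-0.5,0,0,0],[0,0,-1,0,0,0],[0,0,-1,0,0,0],[0,0,-1,0,0,0],[0,0,-1,0,0,0]]'
```

```text
time_s: 12.98
eef_pos: [0.5544, 0.2416, 0.2808]
tool_rot: [[-0.171, 0.985, -0.003], [0.985, 0.171, -0.0], [0.0, -0.003, -1.0]]
wrist_force: [0.5, -0.4, -1.1]
grip_width: 0.294
time_s: 13.6
eef_pos: [0.5544, 0.2416, 0.28]
tool_rot: [[-0.171, 0.985, -0.003], [0.985, 0.171, -0.0], [0.0, -0.003, -1.0]]
wrist_force: [-1.6, -0.5, 2.8]
grip_width: 0.285
```

```bash
python3 -m inch '[[0,0,-0.5,0,0,0],[0,0,-0.7,0,0,0],[0,0,-0.7,0,0,0],[0,0,-0.7,0,0,0],[0,0,-0.7,0,0,0]]'; python3 - <<'E'
from h import *
P=arm.camera("wrist"); Q=arm.camera("scene")
f=lambda i:np.clip(i.astype(float)*1.7,0,255).astype(np.uint8)
cv2.imwrite("pics/c7.png",cv2.hconcat([f(cv2.resize(Q["color"][230:310,360:440],(400,400),interpolation=2)),f(cv2.resize(P["color"][150:250,270:370],(400,400),interpolation=2))]))
E
```

```text
time_s: 14.22
eef_pos: [0.5543, 0.2416, 0.28]
tool_rot: [[-0.171, 0.985, -0.002], [0.985, 0.171, -0.0], [0.0, -0.002, -1.0]]
wrist_force: [-3.2, -2.2, 6.7]
grip_width: 0.291
```

View pics/c7.png

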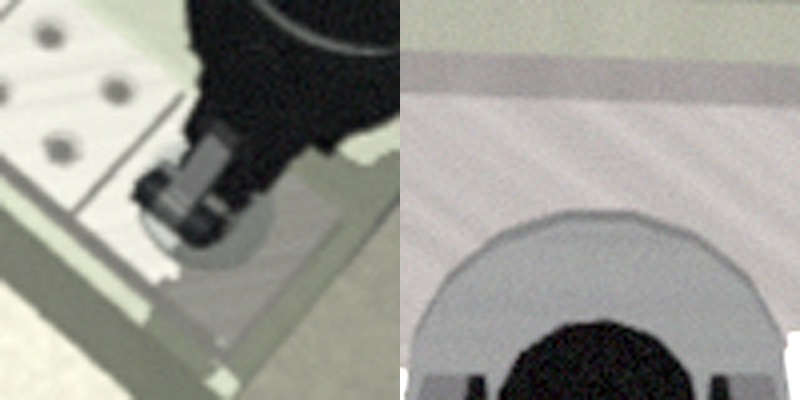

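The collar is seated: motion stopped at 0.280 as predicted, with about 8 N of contact. I release, then retreat straight up.

```bash
python3 -m inch '[[0,0,0,0,0,0],[0,0,0,0,0,0],[0,0,0,0,0,0],[0,0,0,0,0,0],[0,0,0,0,0,0]]' 70; python3 -m inch '[[0,0,5,0,0,0],[0,0,15,0,0,0],[0,0,35,0,0,0],[0,0,60,0,0,0],[0,0,90,0,0,0]]'; python3 -m inch '[[0,-10,30,0,0,0],[-20,-30,50,0,0,0],[-40,-60,50,0,0,0],[-60,-90,50,0,0,0],[-80,-120,50,0,0,0]]'; python3 -m inch '[[-20,-40,0,0,0,0],[-40,-80,0,0,0,0],[-50,-100,0,0,0,0],[-50,-100,0,0,0,0],[-50,-100,0,0,0,0]]';  python3 - <<'E'
from h import *
Q=arm.camera("scene");T=arm.camera("top")
f=lambda i:np.clip(i.astype(float)*1.4,0,255).astype(np.uint8)
cv2.imwrite("pics/c8.png",cv2.hconcat([f(cv2.resize(Q["color"][200:320,340:460],(400,400),interpolation=2)),f(cv2.resize(T["color"][160:280,160:280],(400,400),interpolation=2))]))
cv2.imwrite("pics/s8.png",Q["color"])
for C in (Q,T):
  for t in ["probe_mid","well_mouth","stirrer_mid","scraper_mid"]:
    for d in arm.tip_of(C,t)[:5]: print(t,round(d["score"],2),np.array(d["location"]))
E
```

```text
time_s: 14.95
eef_pos: [0.5544, 0.2416, 0.2799]
tool_rot: [[-0.171, 0.985, -0.002], [0.985, 0.171, -0.0], [-0.0, -0.002, -1.0]]
wrist_force: [0.8, 1.0, -0.6]
grip_width: 0.817
time_s: 15.58
eef_pos: [0.5542, 0.2415, 0.3712]
tool_rot: [[-0.171, 0.985, -0.002], [0.985, 0.171, -0.0], [-0.0, -0.002, -1.0]]
wrist_force: [-0.7, -0.4, 0.7]
grip_width: 0.82
time_s: 16.2
eef_pos: [0.4735, 0.1207, 0.4222]
tool_rot: [[-0.172, 0.985, -0.001], [0.985, 0.172, -0.0], [-0.0, -0.001, -1.0]]
wrist_force: [-0.1, -0.5, 0.3]
grip_width: 0.822
time_s: 16.82
eef_pos: [0.4238, 0.021, 0.4228]
tool_rot: [[-0.172, 0.985, 0.001], [0.985, 0.172, -0.0], [-0.0, 0.0, -1.0]]
wrist_force: [0.6, -0.7, -0.4]
grip_width: 0.82
probe_mid 0.96 [ 0.4417 -0.0333  0.0955]
probe_mid 0.92 [ 0.7189 -0.1731  0.0939]
probe_mid 0.73 [ 0.4707 -0.203   0.0933]
probe_mid 0.6 [0.5511 0.2424 0.1209]
probe_mid 0.56 [ 0.4643 -0.1171  0.0967]
well_mouth 0.89 [0.5537 0.2402 0.084 ]
stirrer_mid 0.95 [ 0.5851 -0.0781  0.1002]
scraper_mid 0.65 [ 0.6153 -0.2363  0.0948]
probe_mid 0.97 [0.5539 0.2395 0.1219]
probe_mid 0.89 [ 0.4691 -0.2004  0.0986]
probe_mid 0.85 [ 0.7209 -0.1678  0.0959]
well_mouth 0.6 [0.5567 0.2421 0.0806]
stirrer_mid 0.76 [ 0.5837 -0.0781  0.0924]
scraper_mid 0.85 [ 0.6129 -0.2349  0.1008]
```

View pics/c8.png

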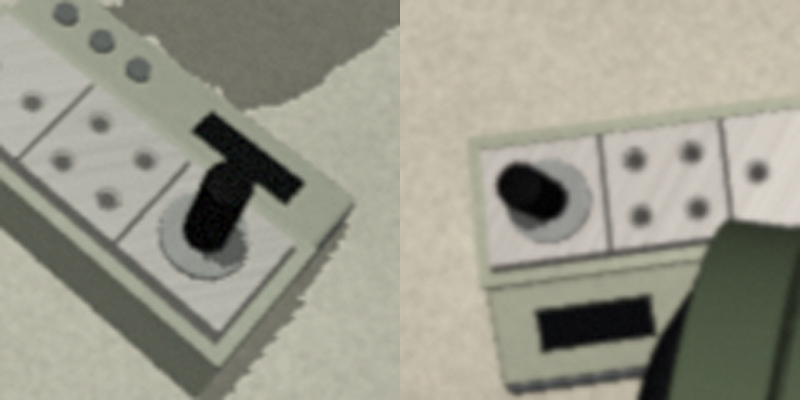

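View pics/s8.png

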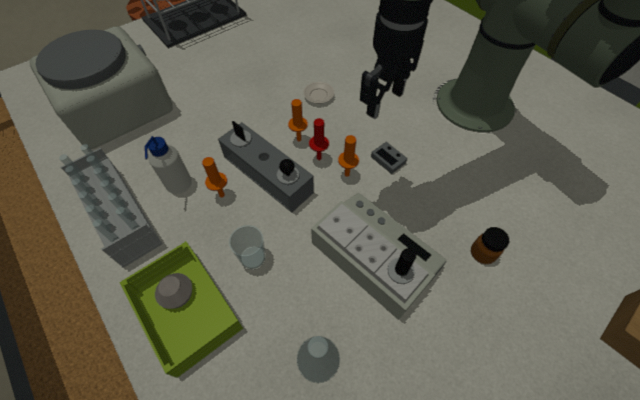

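The probe stands upright in the wide well at (403,265), with its collar flat on the block (mid-handle z about 0.121 m; 0.123 m expected). The stirrer at (287,167) and scraper at (239,131) are unmoved, and the gripper is clear.

```bash
python3 -c "
from cell import arm
print(arm.close_job())"
```

```text
the job is handed in; nothing more can be done
None
```

The temperature probe now stands upright in the wide well of the heater. I lowered it in by hand until its collar met the block, at about 8 N of contact force, then let go and moved the arm clear. The job was handed in about 17 s in on the robot's clock.

- **Probe in the well:** the last pictures show it standing upright with the collar flat on the block. Its mid-handle reads z ≈ 0.121–0.122 m, where a flush collar should give 0.123 m. Its axis is within about 4 mm of the measured well centre.
- **Other tools:** the stirrer and scraper read within a few millimetres of their starting positions, which is the accuracy of the measurement. The orange and red look-alikes show no sign of having moved.
- **Disagreements:** just before insertion the cameras differed by 2–3 mm on the well's position relative to the probe. That was inside the 7 mm clearance, and the stem went in without side contact. No check failed.

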